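# Burnish the wavy edge of a bent bar in a floating fixture

## Robot

A 6-joint arm with a two-finger parallel gripper is mounted at the origin on the work surface. World frame = base frame: x ahead of the robot, y to its left, z up, the work surface at z = 0. Lengths are in m, angles in rad, forces in N, time in s.
With the tool pointing down it reaches from about 0.375 to 0.9 m from the base axis. Payload 3.1 kg.
Tool frame: the origin (TCP) lies on the centre line of the jaws, within the pads' length; the fingertips stand 8 mm ahead of it and the grasp point (between the pads) lies 11 mm behind it; z points along the fingers, y is the direction in which the jaws open and shut (so a half turn about z gives the same grasp; the last joint's range is limited). The gripper opens to 87 mm and grips with 3 to 60 N. Pads are 19 mm wide; open, the fingers measure 117 mm over their backs; the gripper's body (75 mm by 190 mm) begins 51 mm behind the grasp point.
Start: joints at [1.097, 0.527, 1.433, -0, 1.181, -0.178], TCP at [0.182, 0.598, 0.231] pointing down, gripper open.
Joint ranges: [-3.08, 3.08], [-0.75, 2.2], [0.22, 2.44], [-1.43, 4.57], [0, 2.65], [-2.85, 2.85]. Speed limits (rad/s): [2.79, 2.79, 3.14, 3.14, 3.14, 3.14].

## Interface

Orientations are given as a unit quaternion [x, y, z, w].
In Python, from rig import robot gives the robot as it stands.
- The arm moves only by the shell command python3 -m crank 'ROWS' [OPENING] [FORCE]. ROWS is JSON, a list of rows, each a list of 6 numbers: the shift along the world's x, y, z in mm, then the turn, a rotation vector about the world's x, y, z in degrees. A call has 1 to 5 rows; each row is the pose to reach, as a shift and turn from the pose commanded when the call began; what a row does not reach only later rows make up. A row lasts 1/10 s, in which the tool goes at most 50 mm and 8.59 degrees, less where a joint would pass 70% of its speed; a pose out of reach is approached as far as the arm can. A call with a gripper value outside its range is refused whole. OPENING is the gripper command: -1 is fully open, 1 is shut, values between are in proportion, set as the call begins (- or left out, the last holds). The fingers move at their own pace and stop on an object; FORCE is the grip in N (left out, the last holds). Time passes only in rows, so rows that repeat a pose let the fingers close. It gives the time, the measured TCP pose, the force and the opening at its end, in the units of the state.
- robot.get_obs(): the state, without advancing time (a new reading comes with each control period).
- robot.camera(name): name is "side" or "top"; returns a dict with "pixels" (420x560x3 uint8, red, green, blue), "K" (3x3 intrinsics, pixels), "xyz" and "rotation" of the camera in the world. Camera axes: x right, y up, looking along -z (the intrinsics and any distortion apply to the point x, -y, -z); pixel columns grow to the right and rows downward; lengths in m; the calibration is good to about 2 mm. A picture is of the moment at which its call begins. There is no depth.
- robot.hand_in(): hands the job in, once; it reports no verdict.
Trained networks look in a picture, given as the dict that the camera call returned (one of the last four; its "shot" number tells which), for a name from the list of things; names that differ only in an ending like _2 or _b are one class to them, and where a whole thing is asked for, a point or a joint stands for the part that bears it (a point fixed in the world has none). Each returns a list of dicts, best first, with "conf" (0 to 1); they miss things now and then, are a little off and sometimes report something else, mostly with a low value. They report only what shows in the picture. A call takes as long as a camera call. They do not tell look-alikes from the thing itself.
- robot.recognise(picture, thing): "box" ([centre column, centre row, width, height] in pixels, round what is visible of it).
- robot.silhouettes(picture, thing): "mask" (420x560 bool, what is visible of it) and "box" ([centre column, centre row, width, height] in pixels, round what is visible of it).
The state is a dict: "time": time; "q": joint angles; "joint_velocities": joint speeds; "joint_torque": joint torques, N m; "position": TCP position; "tool_rot": TCP orientation; "ft_force": force on the tool from outside, world axes, zero at the start; "moment": the same for the moment, N m; "grip_width": finger opening in m.
Only numpy, scipy, OpenCV 4.12 (cv2) and the standard library are available. Lean on these libraries where they do the work, as an engineer would, in place of code of your own. Each camera call takes 0.05 s, during which the arm holds its last target. There are 200 camera calls.

## Task

Pick up the burnisher by its wooden handle, set its steel roller against the robot's side of the bent bar at the bar's left end as the robot sees it (left of the left dark band), and push the sprung bar straight back until its springs are in by 50 mm (10 N). Keeping the springs in by between 43 and 57 mm all the way while the slide creeps away under the push, run the roller along the bar, through its hollow and over its hump, until it is past the right dark band, before the slide reaches its far end; only then draw off and stand the burnisher upright on the bench again. Touch the bar with the roller only, and leave the other things on the bench alone.

Things in the scene. Friction and masses are not known exactly. Their poses are not given: they have to be found in the camera images.
- burnisher: Burnishing tool standing upright: steel roller (does not spin) of radius 22 mm and height 32 mm below, square wooden handle 26 x 26 mm above it, from 32 to 98 mm height. 0.35 kg nominal. Origin: centre of the underside; z up along the handle; x and y square to the handle's flat sides. It stands free on the bench (z = 0), left or right of the fixture.
- roller (a point): Centre of the burnisher's roller, 16 mm above its underside, on its axis.
- rib_chord (a point): Frame of the bent bar, moving with it: halfway on the straight line between the bar's ends. x: the level direction in which the bar is pushed back (roughly away from the robot); y along the bar to its left; z up. The bar is round steel, 16 mm diameter, bent in the level plane z = 0 of this frame, 62 mm above the bench at rest, up to 13 mm higher when the slide is far back.
- rib_left (a point): Left (+y) end of the bent bar, on its centreline, 135 mm from rib_chord. x in mm of the bar's centreline in the rib_chord frame, at y in mm (negative x = towards the robot): 135:0.0, 105:0.0, 90:0.0, 75:0.9, 60:3.0, 45:4.7, 30:4.0, 15:0.1, 0:-6.0, -15:-11.5, -30:-13.8, -45:-12.0, -60:-7.6, -75:-3.2, -90:-0.6, -105:0.0, -135:0.0. A hollow on the left, a hump on the right.
- rib_right (a point): Right (-y) end of the bent bar, on its centreline, 135 mm from rib_chord. Narrow dark bands on the bar at y = +90 and -90 mm mark the stretch to burnish. Behind the bar, 44 mm back, is an aluminium crosspiece, joined by stubs at y = +-120 mm. The bar's front is free; parts of the fixture under the roller's path stay lower than 42 mm.
- rib (a joint): How far the sprung bar is pushed back relative to the slide, in m: 0 = springs out (rest), 0.08 = on the stop. Spring stiffness 200 N/m without preload, so 10 N of steady push is 0.05; lightly damped (12 N s/m). The bar with crosspiece weighs 0.8 kg. Seen as the shortening of the two bright rods between crosspiece and dark spring cans (80 mm shows at rest).
- slide (a joint): Travel in m of the slide (13 kg nominal, varies) that carries spring cans and bar, along the bar frame's x and 4.5 degrees uphill: 0 = near stop (start), 0.165 = far stop. A gas strut balances most of its weight. A strong oil damper (500 N s/m) lets it creep away at 5 to 20 mm/s while the bar is pushed at 10 N: the springs ease off if the roller stands still. Let go, it creeps home.
- fixture: Green base of the fixture, fixed to the bench, 330 x 250 mm, origin on the bench below rib_chord at rest; its x axis points along the slide, away from the robot. The rails are behind the bar.
- oil_tin: Bystander: grey tin, radius 30 mm, 100 mm tall, on the other side of the fixture from the burnisher. Origin under its centre.
- bearing: Bystander: steel bearing ring, radius 35 mm, 16 mm high, origin under its centre.
- gear_blank: Bystander: dark gear blank, radius 40 mm, 30 mm high, origin under its centre.
Mind the look-alikes: they are no part of the job. What is shaped like the burnisher but turquoise is not meant.

How it is judged:
On the way, in this order (a step that is already met when the one before it is completed fails the run):
1. the roller presses the bar left of the left band, springs in by 44.5 to 55.5 mm (y of roller in the frame of rib_chord between 0.09 and 0.135 m and value of joint rib between 0.0445 and 0.0555 m and contact force between burnisher and rib above 0.5 N), for 0.3 s.
2. the roller presses on the left half of the stretch within the band (y of roller in the frame of rib_chord between 0.02 and 0.06 m and value of joint rib between 0.0425 and 0.0575 m and contact force between burnisher and rib above 0.5 N), for 0.1 s.
3. the roller presses on the right half of the stretch within the band (y of roller in the frame of rib_chord between -0.06 and -0.02 m and value of joint rib between 0.0425 and 0.0575 m and contact force between burnisher and rib above 0.5 N), for 0.1 s.
4. the roller is past the right band, still pressing within the band (y of roller in the frame of rib_chord between -0.15 and -0.09 m and value of joint rib between 0.0425 and 0.0575 m and contact force between burnisher and rib above 0.5 N), for 0.1 s.
At the end, for the whole second after the job is handed in: The burnisher stands upright (within 0.1 rad) and still on the bench (underside within 6 mm of it), off the bar, and the bar's springs are out (joint rib under 6 mm) (height (world z) of burnisher between -0.004 and 0.006 m and angle between burnisher's own z axis and vertical below 0.1 rad and linear speed of burnisher below 0.02 m/s and contact force between burnisher and rib below 0.1 N and value of joint rib below 0.006 m); the robot touches nothing.
It fails at once if within the stretch to burnish (up to 85 mm either side of the middle) with the roller at the bar, the springs in by less than 42.5 or more than 57.5 mm (push outside 8.5 to 11.5 N) (y of roller in the frame of rib_chord between -0.085 and 0.085 m and x of roller in the frame of rib_chord between -0.075 and 0 m and z of roller in the frame of rib_chord below 0.03 m and (value of joint rib below 0.0425 m or value of joint rib above 0.0575 m)).
It fails at once if the bar is slammed (springs in by more than 68 mm) or the slide runs to its far end (more than 155 mm) (value of joint rib above 0.068 m or value of joint slide above 0.155 m).
It fails at once if the burnisher tips over (0.6 rad) (angle between burnisher's own z axis and vertical above 0.6 rad).
It fails at once if the gripper pushes the bar itself (contact force between the arm and rib above 1 N).
It fails at once if a bystander is pushed away by more than 30 mm (distance of any of oil_tin, bearing, gear_blank from where it was at the start of the episode above 0.03 m).
It also fails if it takes over 62 s, if anything falls off the work surface, if the arm or the gripper's body presses on something with over 40 N, if the wrist force passes 120 N, or if a joint passes its speed limit or range.

## Working session

There is one attempt and no reset: what is moved stays moved. The work goes in short steps, Python scripts to look and compute and a shell command to move; the robot and the scene stay as the last step left them, time stands still between calls to the robot, and variables do not carry over. Pictures are saved under pics/ and viewed, about 8 in all and at most 12, crops included, and the job is handed in when it is done.

```bash
ls; mkdir -p pics; python3 - <<'E'
from rig import robot
import cv2,numpy as np
o=robot.get_obs();print(o['time'],o['position'],o['tool_rot'],o['ft_force'],o['grip_width'])
ims=[]
for n in("top","side"):
    p=robot.camera(n);np.savez(f'{n}0.npz',**{k:v for k,v in p.items()})
    print(n,p['K'],p['xyz'],p['rotation'],[k for k in p])
    cv2.imwrite(f'pics/{n}0.png',p['pixels'][:,:,::-1])
    for t in("burnisher","fixture","oil_tin","bearing","gear_blank","rib_chord","slide"):
        for d in robot.recognise(p,t)[:3]: print(n,t,round(d['conf'],2),np.round(d['box'],1))
E
```

```text
pics
0.0 [0.18124941 0.59740073 0.22958198] [ 1.46864793e-01  9.89155989e-01 -1.02219431e-03 -3.42216425e-04] [0.07740767 0.20541392 0.38251015] 0.0871845756438826
top [[526.55553448   0.         277.53835778]
 [  0.         526.55553448 224.06445657]
 [  0.           0.           1.        ]] [ 0.31704468 -0.03061428  1.41171374] [ 0.04942647 -0.05005113 -0.70482405  0.70588594] ['pixels', 'K', 'xyz', 'rotation', 'shot']
top burnisher 0.79 [388.4 262.9  20.7  18.1]
top burnisher 0.65 [424.1 269.4  31.5  17.1]
top fixture 0.94 [269.2 146.9 121.3 159.6]
top fixture 0.44 [388.2 262.1  21.   19.5]
top fixture 0.34 [263.6 194.9 111.3  64.9]
top oil_tin 0.73 [143.8 252.7  35.6  28.4]
top bearing 0.67 [140.7 193.2  26.3  23.7]
top bearing 0.57 [387.1 263.5  19.6  15.7]
top bearing 0.17 [261.9 195.5 106.7  61.4]
top gear_blank 0.92 [392.  199.1  32.3  26.6]
top rib_chord 0.82 [262.1 197.1 112.5  59.9]
top slide 0.89 [263.3 182.4 110.4  94.8]
side [[414.36815512   0.         278.55511055]
 [  0.         414.36815512 211.29030563]
 [  0.           0.           1.        ]] [0.35021122 0.66005629 0.69699828] [-0.04376397  0.40247549  0.90792321 -0.10850641] ['pixels', 'K', 'xyz', 'rotation', 'shot']
side burnisher 0.8 [348.9 134.9  16.7  38. ]
side burnisher 0.61 [335.5 151.9  16.6  35.9]
side fixture 0.61 [189.2 214.1 205.3 110.3]
side oil_tin 0.98 [271.7 355.9  37.6  64.9]
side bearing 0.63 [180.4 359.5  40.8  41.3]
side gear_blank 0.68 [276.7 151.8  28.4  18.7]
side gear_blank 0.58 [337.1 150.6  15.6  31. ]
side rib_chord 0.73 [243.5 219.   97.6  86.7]
side slide 0.57 [224.6 213.9 135.6 105.7]
```

```bash
python3 - <<'E'
import cv2,numpy as np
a=cv2.imread('pics/top0.png')[60:300,110:450];b=cv2.imread('pics/side0.png')
cv2.imwrite('pics/a.png',cv2.resize(a,None,fx=2.35,fy=2.35,interpolation=cv2.INTER_CUBIC))
cv2.imwrite('pics/b.png',cv2.resize(b[90:390,90:390],None,fx=2,fy=2,interpolation=cv2.INTER_CUBIC))
E
```

```text
(no output)
```

View pics/a.png

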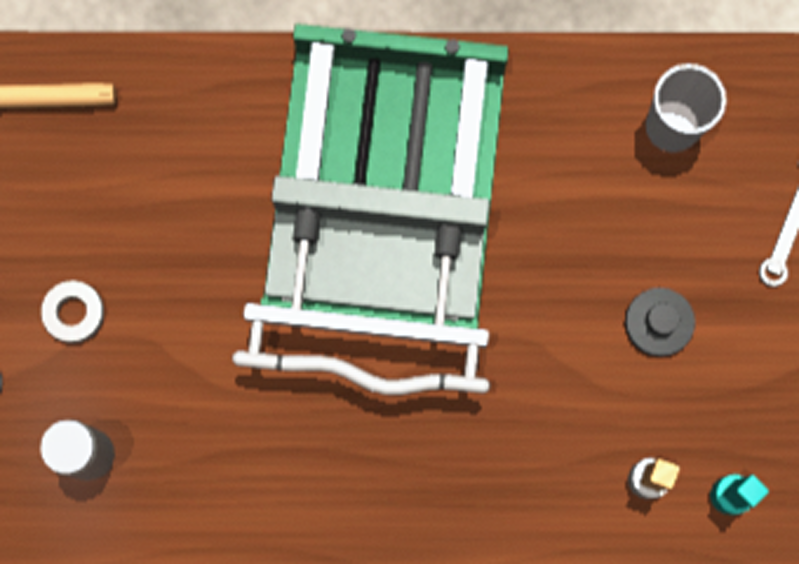

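View pics/b.png

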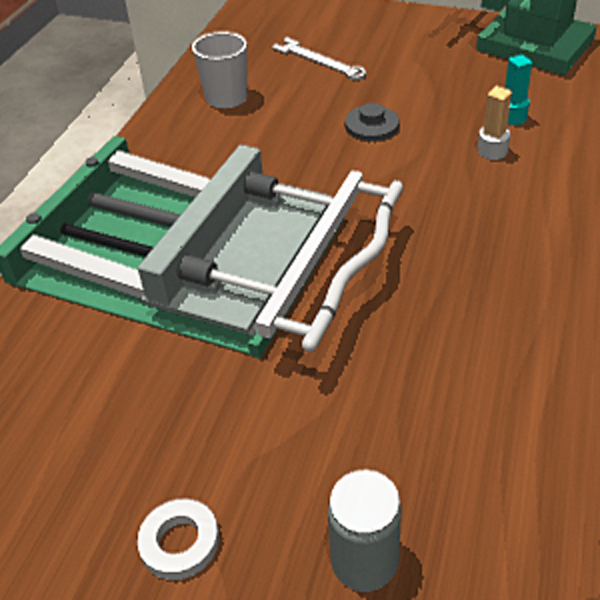

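The wooden-handled burnisher is at top pixel (388,263) and the turquoise look-alike at (424,269). I choose the wooden one. The bar runs from top (211,212) to (317,224). Next I'll fit models of both.

```bash
cat > h.py <<'E'
import numpy as np,cv2
from scipy.spatial.transform import Rotation as R
from scipy.optimize import minimize
def load(n): return dict(np.load(n))
def proj(p,X):
    c=R.from_quat(p['rotation']).inv().apply(np.atleast_2d(X)-p['xyz'])
    u=np.c_[c[:,0],-c[:,1],-c[:,2]]@p['K'].T
    return u[:,:2]/u[:,2:]
def back(p,uv,z):
    d=R.from_quat(p['rotation']).apply(np.array([1,-1,-1])*(np.linalg.inv(p['K'])@[uv[0],uv[1],1]))
    return p['xyz']+d*(z-p['xyz'][2])/d[2]
PY=np.array([135,105,90,75,60,45,30,15,0,-15,-30,-45,-60,-75,-90,-105,-135])/1e3
PX=np.array([0,0,0,.9,3,4.7,4,.1,-6,-11.5,-13.8,-12,-7.6,-3.2,-.6,0,0])/1e3
from scipy.interpolate import PchipInterpolator
prof=PchipInterpolator(PY[::-1],PX[::-1])
def roller_x(y):
    yy=np.linspace(-.135,.135,541); d=.03**2-(y-yy)**2; m=d>0
    return np.min(prof(yy[m])-np.sqrt(d[m]))
def barpts(x,y,a,z):
    s=np.linspace(-.135,.135,55);px=prof(s);c,n=np.cos(a),np.sin(a)
    return np.c_[x+c*px-n*s,y+n*px+c*s,0*s+z]
S=4
def poly(p,pts,img,th):
    cv2.polylines(img,[np.round(proj(p,pts)*S*8).astype(int)],False,255,max(1,int(round(th*S))),shift=3)
def barscore(v,ps,z):
    t=0
    for p,g in ps:
        pts=barpts(v[0],v[1],v[2],z)
        dist=np.linalg.norm(pts.mean(0)-p['xyz']);w=p['K'][0,0]*.016/dist
        a=np.zeros(g.shape,np.uint8);b=a.copy();poly(p,pts,a,w);poly(p,pts,b,2.2*w);b[a>0]=0
        t+=g[a>0].mean()-g[b>0].mean()
    return -t
def up(p): return cv2.resize(p['pixels'].min(2).astype(np.float32),None,fx=S,fy=S,interpolation=cv2.INTER_LINEAR)
def fitbar(pics,v0,z):
    ps=[(p,up(p)) for p in pics]
    best=None
    for d in (0,.006,-.006):
        r=minimize(barscore,np.array(v0)+[d,-d,0],args=(ps,z),method='Nelder-Mead',options=dict(initial_simplex=np.array(v0)+[d,-d,0]+np.array([[0,0,0],[.01,0,0],[0,.01,0],[0,0,.06]]),xatol=1e-4,fatol=.05))
        if best is None or r.fun<best.fun: best=r
    return best.x,best.fun
def burn(v,p,part):
    x,y,a=v
    if part=='h': 
        P=np.array([[i,j,k] for i in(-.013,.013) for j in(-.013,.013) for k in(.032,.098)])
    else:
        t=np.linspace(0,2*np.pi,24);P=np.array([[.022*np.cos(q),.022*np.sin(q),k] for q in t for k in(0,.032)])
    P=R.from_euler('z',a).apply(P)+[x,y,0]
    m=np.zeros((420*S,560*S),np.uint8)
    cv2.fillConvexPoly(m,cv2.convexHull(np.round(proj(p,P)*S).astype(np.int32)),1);return m
E
python3 - <<'E'
from h import *
t,s=load('top0.npz'),load('side0.npz')
L=back(t,(110+238/2.35,60+357/2.35),.062);Rr=back(t,(110+486/2.35,60+385/2.35),.062)
print('ends',L,Rr,np.linalg.norm(L-Rr))
c=(L+Rr)/2;a=np.arctan2(-(L-Rr)[0],(L-Rr)[1])
for ps in([t],[s],[t,s]): print(fitbar(ps,[c[0],c[1],a],.062))
hb=back(t,(392.6,261.7),.098);print('handle top',hb,back(s,(340,136),.098))
# handle: yellowish wood mask
def mask(p,uv,r):
    h=cv2.resize(p['pixels'],None,fx=S,fy=S,interpolation=cv2.INTER_LINEAR).astype(int)
    m=((h[...,1]>100)&(h[...,0]-h[...,2]>45)&(h[...,1]-h[...,2]>25)&(h[...,0]-h[...,1]<75)).astype(np.uint8)
    k=np.zeros_like(m);cv2.circle(k,(int(uv[0]*S),int(uv[1]*S)),r*S,1,-1);return m*k
ms=[(t,mask(t,(391,262),14)),(s,mask(s,(339,146),18))]
print([m.sum()/S**2 for _,m in ms])
def f(v):
    return -sum((burn(v,p,'h')&m).sum()/((burn(v,p,'h')|m).sum()+1) for p,m in ms)
for a0 in(-.6,-.3,0,.3,.6):
    r=minimize(f,[hb[0],hb[1],a0],method='Nelder-Mead',options=dict(initial_simplex=np.array([hb[0],hb[1],a0])+np.array([[0,0,0],[.008,0,0],[0,.008,0],[0,0,.2]])))
    print(r.x,r.fun)
for n,u in(("oil",(143,253)),("bear",(140,193)),("gear",(392,199)),("turq",(424,269))): print(n,back(t,u,.03))
print(R.from_quat([.14686,.98916,-.001,-.0003]).as_matrix().round(3))
h=cv2.resize(t['pixels'][240:290,365:450,::-1],None,fx=8,fy=8,interpolation=cv2.INTER_CUBIC);cv2.imwrite('pics/c.png',h)
E
```

```text
ends [0.53994706 0.14046095 0.062     ] [ 0.50912347 -0.13335142  0.062     ] 0.275541837713719
(array([ 0.5242314 ,  0.00528718, -0.11339154]), np.float64(-145.94508361816406))
(array([ 0.52409113,  0.00780681, -0.11282665]), np.float64(-135.3792724609375))
(array([ 0.52410866,  0.0060261 , -0.11247027]), np.float64(-280.28082275390625))
handle top [ 0.40885564 -0.31887227  0.098     ] [ 0.40825025 -0.31610814  0.098     ]
[np.float64(127.375), np.float64(71.625)]
[ 0.41061387 -0.32559831 -0.25238087] -0.8890211706169249
[ 0.41091024 -0.32814011 -0.1451766 ] -0.8965078539996297
[ 0.41088758 -0.3259662  -0.10329209] -0.898778837892253
[ 0.41010543 -0.3306731  -0.02929435] -0.88332815708106
[ 0.41093789 -0.32563799  0.85570586] -0.8682234356731146
oil [0.43549188 0.32191315 0.03      ]
bear [0.59613777 0.33591705 0.03      ]
gear [ 0.58092888 -0.33708296  0.03      ]
turq [ 0.39461228 -0.41549875  0.03      ]
[[-0.957  0.291 -0.001]
 [ 0.291  0.957 -0.002]
 [ 0.    -0.002 -1.   ]]
```

View pics/c.png

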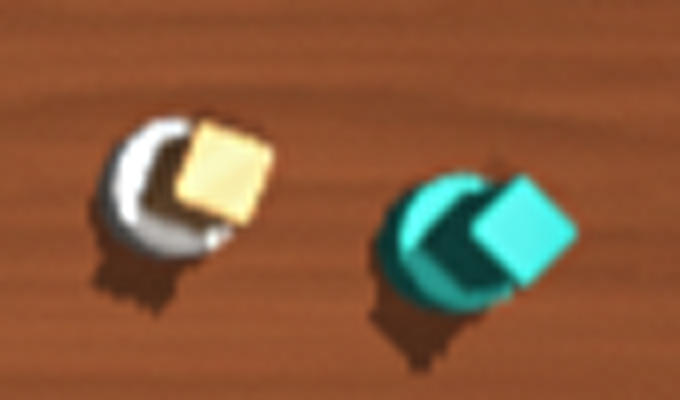

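Corners of the wooden top face give a handle yaw of about -21°, and the choice is confirmed as wood, not turquoise. I'll compute the centre while moving over.

```bash
python3 - <<'E'
from h import *
t=load('top0.npz')
C=np.array([[203,120],[274,150],[244,225],[176,193]])
W=np.array([back(t,(365+(u+.5)/8-.5,240+(v+.5)/8-.5),.098)[:2] for u,v in C]);print(W,W.mean(0))
e=W[0]-W[1]+W[3]-W[2];print('yaw y-axis',np.degrees(np.arctan2(-e[0],e[1])));e=W[0]-W[3]+W[1]-W[2];print('yaw x',np.degrees(np.arctan2(e[1],e[0])))
print('roller',back(t,(365+178.5/8-.5,240+186.5/8-.5),.024))
E
python3 -m crank '[[32,-38,0,0,0,-8.4],[64,-76,0,0,0,-16.8],[96,-114,0,0,0,-25.2],[128,-152,0,0,0,-33.6],[160,-190,0,0,0,-42]]' -1 60
python3 -m crank '[[14,-48,0,0,0,-8.4],[28,-96,0,0,0,-16.8],[42,-144,0,0,0,-25.2],[56,-192,0,0,0,-33.6],[70,-240,0,0,0,-42]]'
python3 -m crank '[[4,-48,0,0,0,-2],[8,-96,0,0,0,-4],[12,-144,0,0,0,-6],[16,-192,0,0,0,-8],[20,-240,0,0,0,-10]]'
python3 -m crank '[[-4,-44,0,0,0,0],[-8,-88,0,0,0,0],[-12,-132,0,0,0,0],[-16,-176,0,0,0,0],[-20,-218,0,0,0,0]]'
```

```text
[[ 0.42668682 -0.31273653]
 [ 0.41733819 -0.33463805]
 [ 0.39395039 -0.32457204]
 [ 0.40387705 -0.30366799]] [ 0.41046311 -0.31890365]
yaw y-axis -24.241961397068017
yaw x -22.498813058766572
roller [ 0.41107328 -0.31977129  0.024     ]
time: 1.3
position: [0.3426, 0.4066, 0.2308]
tool_rot: [0.494, 0.869, 0.0, 0.0]
ft_force: [1.5, 0.4, -1.0]
grip_width: 0.087
time: 1.8
position: [0.412, 0.1662, 0.2309]
tool_rot: [0.773, 0.635, 0.001, 0.0]
ft_force: [1.0, 0.5, -0.1]
grip_width: 0.0871
time: 2.3
position: [0.4316, -0.0741, 0.2309]
tool_rot: [0.824, 0.566, 0.0, 0.0]
ft_force: [1.0, 0.4, 0.6]
grip_width: 0.0873
time: 2.8
position: [0.4112, -0.2922, 0.2308]
tool_rot: [0.824, 0.567, 0.0, 0.0]
ft_force: [0.6, -0.6, -0.3]
grip_width: 0.087
```

```bash
python3 -m crank '[[0,-27,0,0,0,-2],[0,-27,-40,0,0,-2],[0,-27,-80,0,0,-2],[0,-27,-80,0,0,-2]]'
python3 - <<'E'
from rig import robot
import cv2,numpy as np
ims=[]
for n,(r,c) in(("top",(265,390)),("side",(145,340))):
    p=robot.camera(n);ims.append(cv2.resize(p['pixels'][r-50:r+50,c-60:c+60,::-1],None,fx=3.3,fy=3.3,interpolation=cv2.INTER_CUBIC))
cv2.imwrite('pics/d.png',np.hstack(ims));print(robot.get_obs()['position'],robot.get_obs()['ft_force'])
E
```

```text
time: 3.2
position: [0.4088, -0.3145, 0.1464]
tool_rot: [0.834, 0.552, -0.001, -0.006]
ft_force: [0.0, 0.7, -0.4]
grip_width: 0.0871
[ 0.41149534 -0.31682444  0.15058977] [0.40631695 0.91392521 0.83347892]
```

View pics/d.png

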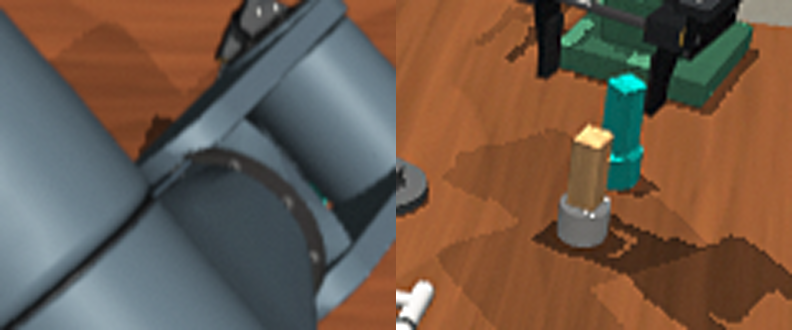

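The side view shows the fingers at crop columns 548 and 660, straddling the wooden handle (595), with the turquoise one behind. Descending.

```bash
python3 -m crank '[[0,-2,-45,0,0,0],[0,-2,-75,0,0,0],[0,-2,-98,0,0,0],[0,-2,-98,0,0,0]]' -1 60
python3 -m crank '[[0,0,0,0,0,0],[0,0,0,0,0,0],[0,0,0,0,0,0],[0,0,0,0,0,0],[0,0,0,0,0,0]]' 1 60
python3 -m crank '[[0,0,0,0,0,0],[0,0,0,0,0,0],[0,0,0,0,0,0]]' 1 60
```

```text
time: 3.7
position: [0.4117, -0.3188, 0.0523]
tool_rot: [0.833, 0.553, -0.0, -0.001]
ft_force: [-0.3, 0.3, 0.8]
grip_width: 0.0872
time: 4.2
position: [0.4118, -0.3193, 0.0533]
tool_rot: [0.833, 0.553, 0.0, 0.001]
ft_force: [0.3, 0.1, 0.4]
grip_width: 0.0545
time: 4.5
position: [0.4115, -0.3189, 0.0525]
tool_rot: [0.833, 0.553, -0.0, -0.0]
ft_force: [0.3, 0.0, 0.0]
grip_width: 0.0312
```

```bash
python3 -m crank '[[0,0,0,0,0,0],[0,0,0,0,0,0],[0,0,0,0,0,0]]'
python3 -m crank '[[0,0,20,0,0,0],[0,0,50,0,0,0],[0,0,50,0,0,0]]'
python3 - <<'E'
from h import *
a=-.1125;o=np.array([.5241,.0060]);c,s=np.cos(a),np.sin(a)
f=lambda x,y:o+[c*x-s*y,s*x+c*y]
print('start standoff',f(-.08,.11),'contact',f(roller_x(.11),.11),'at50',f(.05+roller_x(.11),.11))
print([(y,round(1e3*roller_x(y/1e3),1)) for y in range(130,-131,-10)])
E
```

```text
time: 4.8
position: [0.4113, -0.3188, 0.0524]
tool_rot: [0.833, 0.553, -0.0, -0.0]
ft_force: [-0.5, 0.3, 0.2]
grip_width: 0.0256
time: 5.1
position: [0.4131, -0.3206, 0.105]
tool_rot: [0.833, 0.553, 0.0, 0.003]
ft_force: [1.2, -0.2, -3.6]
grip_width: 0.0251
start standoff [0.45695463 0.12428567] contact [0.50663856 0.11867253] at50 [0.55632248 0.11305938]
[(130, np.float64(-30.0)), (120, np.float64(-30.0)), (110, np.float64(-30.0)), (100, np.float64(-30.0)), (90, np.float64(-30.0)), (80, np.float64(-29.6)), (70, np.float64(-28.8)), (60, np.float64(-27.3)), (50, np.float64(-25.9)), (40, np.float64(-25.4)), (30, np.float64(-26.6)), (20, np.float64(-30.1)), (10, np.float64(-34.3)), (0, np.float64(-38.3)), (-10, np.float64(-41.1)), (-20, np.float64(-43.0)), (-30, np.float64(-43.8)), (-40, np.float64(-43.1)), (-50, np.float64(-41.6)), (-60, np.float64(-39.1)), (-70, np.float64(-35.9)), (-80, np.float64(-32.8)), (-90, np.float64(-30.8)), (-100, np.float64(-30.1)), (-110, np.float64(-30.0)), (-120, np.float64(-30.0)), (-130, np.float64(-30.0))]
```

```bash
python3 -m crank '[[4,40,0,0,0,1],[8,88,0,0,0,3],[13,136,0,0,0,5],[18,180,0,0,0,7],[22,221,0,0,0,8]]'
python3 -m crank '[[4,45,0,0,0,1],[9,90,0,0,0,3],[14,135,0,0,0,5],[20,180,0,0,0,7],[24,222,0,0,0,8]]'
python3 -m crank '[[0,0,0,0,0,0],[0,0,0,0,0,0],[0,0,0,0,0,0]]'
python3 - <<'E'
from h import *
from rig import robot
p=robot.camera('side');t=robot.camera('top')
a=cv2.resize(p['pixels'][130:300,150:380,::-1],None,fx=3,fy=3,interpolation=cv2.INTER_CUBIC)
cv2.imwrite('pics/e.png',a);o=robot.get_obs();print(o['position'],o['ft_force'],o['time'])
x,y,z=o['position'];print('roller expected px',proj(p,[x,y,z-.0364]),(proj(p,[x,y,z-.0364])-[150,130])*3)
E
```

```text
time: 5.6
position: [0.4328, -0.0958, 0.1017]
tool_rot: [0.793, 0.61, -0.0, -0.001]
ft_force: [0.6, 0.9, -3.4]
grip_width: 0.0258
time: 6.1
position: [0.4572, 0.1261, 0.1016]
tool_rot: [0.748, 0.664, -0.0, -0.0]
ft_force: [1.5, -0.1, -3.9]
grip_width: 0.0256
time: 6.4
position: [0.457, 0.1234, 0.1019]
tool_rot: [0.748, 0.663, -0.001, -0.0]
ft_force: [0.6, -0.5, -3.3]
grip_width: 0.0256
[0.45733414 0.12275113 0.10218728] [-0.4071565   0.09255035 -3.15966056] 6.5
roller expected px [[286.36249547 260.92568094]] [[409.08748642 392.77704282]]
```

View pics/e.png

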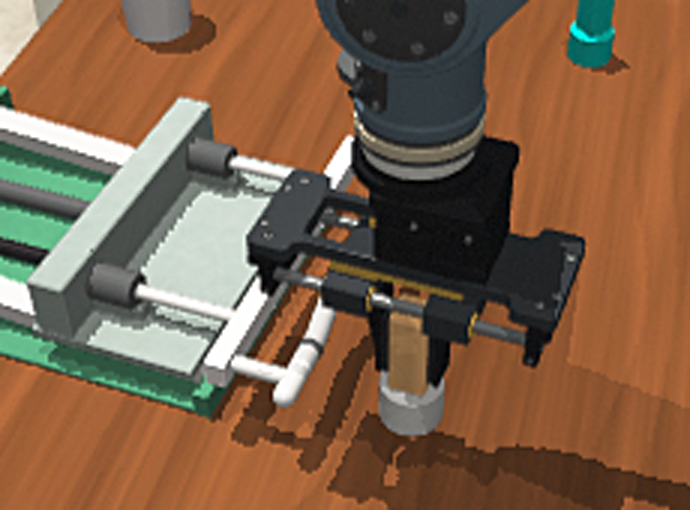

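```bash
python3 - <<'E'
from h import *
from rig import robot
o=robot.get_obs();x,y,z=o['position'];print(o['ft_force'])
for n in('side','top'):
    p=robot.camera(n)
    np.savez(n+'1.npz',**p)
    for d in robot.silhouettes(p,'burnisher')[:3]: print(n,d['conf'],d['box'])
p=load('side1.npz');g=p['pixels']
mm=g.max(2).astype(int)-g.min(2)
t=np.linspace(0,2*np.pi,40)
for dz in(0,-.005,-.01):
    P=np.array([[x+.022*np.cos(q),y+.022*np.sin(q),z-.0364+dz+k] for q in t for k in(-.016,.016)])
    u=proj(p,P);print(dz,u.min(0),u.max(0))
sub=(mm<25)&(g.min(2)>90)
ys,xs=np.nonzero(sub[245:285,270:305]);print('grey extents cols',np.bincount(xs).tolist(),'rows',np.bincount(ys).tolist())
print('bar',fitbar([load('side1.npz'),load('top1.npz')],[.524,.006,-.112],.062),fitbar([load('side1.npz')],[.524,.006,-.112],.062))
E
```

```text
[-0.4071565   0.09255035 -3.15966056]
side 0.95 [347.1, 135.0, 16.1, 40.2]
side 0.76 [286.4, 252.0, 21.4, 47.0]
side 0.4 [175.9, 212.4, 178.9, 109.0]
top 0.78 [424.2, 270.8, 23.9, 15.2]
0 [275.38795511 247.39045597] [297.65356379 274.64243257]
-0.005 [275.38124658 249.07480089] [297.55569843 276.23856295]
-0.01 [275.37459121 250.74569873] [297.45862954 277.82178127]
grey extents cols [0, 0, 0, 0, 0, 0, 9, 16, 16, 14, 14, 13, 14, 15, 15, 14, 14, 14, 13, 13, 12, 13, 15, 15, 13, 12, 12, 7] rows [0, 0, 0, 0, 0, 0, 0, 0, 1, 2, 3, 4, 4, 7, 10, 14, 17, 20, 21, 21, 21, 21, 21, 20, 20, 18, 16, 14, 11, 7]
bar (array([ 0.52413863,  0.00522739, -0.1116164 ]), np.float64(-162.7431182861328)) (array([ 0.52311791,  0.0077992 , -0.12144805]), np.float64(-47.8818473815918))
```

```bash
cat > m.py <<'E'
from h import *
A=-.1122;O=np.array([.5241,.0058]);c,s_=np.cos(A),np.sin(A)
D=np.array([c*np.cos(.0785),s_*np.cos(.0785),np.sin(.0785)])
ref=load('side1.npz');t1=load('top1.npz')
def tri(u,v):
    f=lambda X:np.sum((proj(t1,X)-u)**2)+np.sum((proj(ref,X)-v)**2)
    return minimize(f,[.65,.1,.1],method='Nelder-Mead',options=dict(xatol=1e-5,fatol=1e-5,maxiter=2000))
C=tri((227,145.5),(175,227.5))
g=[C.x+i*D+np.array([0,0,1.])*j for i in np.arange(-.02,.05,.0015) for j in np.arange(-.05,.012,.0015)]
g=np.array(g)
def samp(p,s):
    uv=proj(p,g+s*D).astype(np.float32)
    im=cv2.GaussianBlur(p['pixels'].astype(np.float32),(0,0),.6)
    return cv2.remap(im,uv[:,0].reshape(-1,1),uv[:,1].reshape(-1,1),cv2.INTER_LINEAR).reshape(-1,3)
T=samp(ref,0);T0=T-T.mean(0)
def slide(p,lo=-.01,hi=.16):
    S=np.arange(lo,hi,.0005);q=[]
    for s in S:
        v=samp(p,s);v=v-v.mean(0);q.append((v*T0).sum()/np.sqrt((v*v).sum()*(T0*T0).sum()))
    i=int(np.argmax(q));return S[i],q[i]
X0=1.0 # contact offset mm (rib zero)
import sys
def state(n=1,vs=None):
    from rig import robot
    F=[];o=robot.get_obs();F.append(o['ft_force'])
    for k in range(n):
        p=robot.camera('side');o2=robot.get_obs();F.append(o2['ft_force'])
    F=np.mean(F,0);sl,q=slide(p)
    d=np.array(o['position'])[:2]-O;x,y=c*d[0]+s_*d[1],-s_*d[0]+c*d[1]
    reach=x-roller_x(y)
    tl=R.from_quat(o['tool_rot']).apply([0,0,1])
    print(f"t={o2['time']:.2f} y={y*1e3:.1f} x={x*1e3:.1f} z={o['position'][2]*1e3:.1f} push={reach*1e3:.1f} slide={sl*1e3:.1f} q={q:.2f} ribgeo={(reach-sl*np.cos(.0785))*1e3:.1f} Fpush={-(F[0]*c+F[1]*s_):.2f} Ftan={-(-F[0]*s_+F[1]*c):.2f} Fz={F[2]:.1f} tilt={np.round(tl[:2],3)}")
    return reach,y,sl
E
python3 - <<'E'
from m import *
print(C.x,C.fun)
for i in range(3): state(2)
E
```

```text
[0.70825477 0.09930419 0.07889742] 5.402247338347552
t=6.80 y=109.1 x=-79.1 z=102.5 push=-49.1 slide=0.0 q=1.00 ribgeo=-49.1 Fpush=-0.73 Ftan=-0.44 Fz=-3.1 tilt=[-0. -0.]
t=6.90 y=109.4 x=-79.2 z=102.6 push=-49.2 slide=0.0 q=1.00 ribgeo=-49.2 Fpush=0.50 Ftan=0.40 Fz=-2.9 tilt=[0. 0.]
t=7.00 y=109.7 x=-79.3 z=102.6 push=-49.3 slide=0.0 q=1.00 ribgeo=-49.3 Fpush=0.28 Ftan=-0.05 Fz=-3.0 tilt=[0. 0.]
```

```bash
python3 -m crank '[[15,-2,0,0,0,0],[30,-3,0,0,0,0],[40,-4.5,0,0,0,0],[46,-5,0,0,0,0]]'
python3 -m crank '[[11,-1,0,0,0,0],[22,-2.5,0,0,0,0],[33,-3.7,0,0,0,0],[44,-4.9,0,0,0,0],[53,-5.9,0,0,0,0]]'
python3 - <<'E'
from m import *
state(2)
E
```

```text
time: 7.4
position: [0.5045, 0.1189, 0.1026]
tool_rot: [0.748, 0.663, 0.0, 0.0]
ft_force: [0.5, -0.0, -3.4]
grip_width: 0.0256
time: 7.9
position: [0.5528, 0.1135, 0.102]
tool_rot: [0.748, 0.663, -0.004, -0.004]
ft_force: [-9.9, 1.6, 4.3]
grip_width: 0.0256
t=8.00 y=110.2 x=16.5 z=102.0 push=46.5 slide=1.0 q=1.00 ribgeo=45.5 Fpush=8.61 Ftan=-0.61 Fz=2.8 tilt=[-0.01   0.001]
```

```bash
python3 -m crank '[[4,-0.4,0,0,0,0],[6,-0.7,0,0,0,0],[7,-0.8,0,0,0,0],[7.5,-4.9,0,0,0,0],[8,-9,0,0,0,0]]'
python3 - <<'E'
from m import *
state(1)
E
```

```text
time: 8.5
position: [0.5587, 0.1066, 0.101]
tool_rot: [0.749, 0.663, -0.004, -0.006]
ft_force: [-8.5, 7.3, -2.6]
grip_width: 0.0255
t=8.55 y=104.0 x=23.1 z=101.0 push=53.1 slide=5.5 q=1.00 ribgeo=47.6 Fpush=8.92 Ftan=-4.07 Fz=-1.8 tilt=[-0.014  0.004]
```

```bash
python3 -m crank '[[2.9,-1.3,0,0,0,0],[4.7,-2.5,0,0,0,0],[5.6,-3.7,0,0,0,0],[6.4,-5.8,0,0,0,0],[7.1,-8.8,0,0,0,0]]'
python3 - <<'E'
from m import *
state(2)
E
```

```text
time: 9.05
position: [0.5651, 0.0982, 0.1006]
tool_rot: [0.748, 0.663, -0.004, -0.007]
ft_force: [-8.3, 7.7, -3.0]
grip_width: 0.0256
t=9.15 y=96.4 x=30.4 z=100.6 push=60.4 slide=10.5 q=1.00 ribgeo=50.0 Fpush=9.30 Ftan=-4.28 Fz=-2.0 tilt=[-0.015  0.005]
```

```bash
cat >> m.py <<'E'
def rec(ly,n=5,target=.053,v=.0092,dz=.1):
    r,y,sl=state(1); e=target-(r-sl*np.cos(.0785)); x0=roller_x(y); out=[]
    for k in range(1,n+1):
        yk=y+ly*k/n
        dx=roller_x(yk)-x0+v*(.1*k+.05)+e*min(1,k/3); dy=yk-y
        out.append([round(1e3*(c*dx-s_*dy),1),round(1e3*(s_*dx+c*dy),1),round(dz*k,1)])
    print('e=%.1f'%(e*1e3),out)
E
python3 - <<'E'
from m import *
rec(-.015)
E
```

```text
t=9.20 y=95.3 x=30.7 z=100.6 push=60.7 slide=11.5 q=1.00 ribgeo=49.2 Fpush=9.06 Ftan=-3.35 Fz=-1.3 tilt=[-0.015  0.003]
e=3.8 [[np.float64(2.3), np.float64(-3.3), 0.1], [np.float64(4.1), np.float64(-6.5), 0.2], [np.float64(6.0), np.float64(-9.7), 0.3], [np.float64(6.7), np.float64(-12.8), 0.4], [np.float64(7.5), np.float64(-15.9), 0.5]]
```

```bash
python3 -m crank '[[2.1,-1.2,0.1,0,0,0],[3.8,-2.4,0.2,0,0,0],[5.6,-3.7,0.3,0,0,0],[6.5,-4.3,0.4,0,0,0],[7.3,-4.9,0.5,0,0,0]]'
python3 - <<'E'
from m import *
rec(-.018)
E
```

```text
time: 9.7
position: [0.5721, 0.0935, 0.1009]
tool_rot: [0.749, 0.663, -0.004, -0.007]
ft_force: [-8.4, 7.8, -1.8]
grip_width: 0.0257
t=9.75 y=92.5 x=37.9 z=100.9 push=67.9 slide=16.5 q=1.00 ribgeo=51.4 Fpush=9.69 Ftan=-6.78 Fz=-2.1 tilt=[-0.016  0.005]
e=1.6 [[np.float64(1.5), np.float64(-3.8), 0.1], [np.float64(2.6), np.float64(-7.5), 0.2], [np.float64(3.8), np.float64(-11.3), 0.3], [np.float64(4.6), np.float64(-15.0), 0.4], [np.float64(5.4), np.float64(-18.7), 0.5]]
```

```bash
python3 -m crank '[[1.5,-3.8,0.1,0,0,0],[2.6,-7.5,0.2,0,0,0],[3.8,-11.3,0.3,0,0,0],[4.6,-15,0.4,0,0,0],[5.4,-18.7,0.5,0,0,0]]'
python3 - <<'E'
from m import *
rec(-.018)
E
```

```text
time: 10.25
position: [0.5771, 0.0746, 0.1012]
tool_rot: [0.748, 0.663, -0.005, -0.008]
ft_force: [-9.0, 6.5, -2.9]
grip_width: 0.0256
t=10.30 y=74.3 x=45.0 z=101.2 push=74.2 slide=21.5 q=1.00 ribgeo=52.7 Fpush=9.79 Ftan=-4.15 Fz=-2.4 tilt=[-0.017  0.005]
e=0.3 [[np.float64(1.4), np.float64(-3.8), 0.1], [np.float64(2.4), np.float64(-7.5), 0.2], [np.float64(3.5), np.float64(-11.3), 0.3], [np.float64(4.6), np.float64(-15.0), 0.4], [np.float64(5.6), np.float64(-18.8), 0.5]]
```

```bash
python3 -m crank '[[1.4,-3.8,0.1,0,0,0],[2.4,-7.5,0.2,0,0,0],[3.5,-11.3,0.3,0,0,0],[4.6,-15,0.4,0,0,0],[5.6,-18.8,0.5,0,0,0]]'
python3 - <<'E'
from m import *
rec(-.018)
E
```

```text
time: 10.8
position: [0.5826, 0.0556, 0.1016]
tool_rot: [0.748, 0.663, -0.005, -0.008]
ft_force: [-8.4, 6.0, -3.0]
grip_width: 0.0258
t=10.85 y=56.1 x=52.6 z=101.6 push=79.3 slide=27.0 q=0.99 ribgeo=52.4 Fpush=9.41 Ftan=-3.33 Fz=-2.8 tilt=[-0.017  0.005]
e=0.6 [[np.float64(1.7), np.float64(-3.8), 0.1], [np.float64(2.9), np.float64(-7.6), 0.2], [np.float64(4.0), np.float64(-11.3), 0.3], [np.float64(4.5), np.float64(-15.0), 0.4], [np.float64(4.8), np.float64(-18.7), 0.5]]
```

```bash
python3 -m crank '[[1.8,-3.8,0.1,0,0,0],[3.1,-7.6,0.2,0,0,0],[4.2,-11.3,0.3,0,0,0],[4.8,-15,0.4,0,0,0],[5.1,-18.7,0.5,0,0,0]]'
python3 - <<'E'
from m import *
rec(-.016)
E
```

```text
time: 11.35
position: [0.5877, 0.0379, 0.102]
tool_rot: [0.748, 0.663, -0.004, -0.008]
ft_force: [-8.8, 9.6, -2.0]
grip_width: 0.0254
t=11.40 y=39.0 x=59.6 z=102.0 push=85.1 slide=32.5 q=0.99 ribgeo=52.7 Fpush=10.13 Ftan=-6.10 Fz=-2.1 tilt=[-0.018  0.007]
e=0.3 [[np.float64(0.9), np.float64(-3.3), 0.1], [np.float64(1.4), np.float64(-6.6), 0.2], [np.float64(1.2), np.float64(-9.8), 0.3], [np.float64(0.7), np.float64(-13.0), 0.4], [np.float64(0.2), np.float64(-16.1), 0.5]]
```

```bash
python3 -m crank '[[0.9,-3.3,0.1,0,0,0],[1.4,-6.6,0.2,0,0,0],[1.2,-9.8,0.3,0,0,0],[0.7,-13,0.4,0,0,0],[0.2,-16.1,0.5,0,0,0]]'
python3 - <<'E'
from m import *
rec(-.016)
E
```

```text
time: 11.9
position: [0.5879, 0.0237, 0.1025]
tool_rot: [0.749, 0.663, -0.003, -0.01]
ft_force: [-7.9, 14.4, -2.8]
grip_width: 0.0262
t=11.95 y=24.9 x=61.4 z=102.5 push=89.6 slide=38.0 q=0.99 ribgeo=51.7 Fpush=9.57 Ftan=-11.58 Fz=-2.7 tilt=[-0.017  0.01 ]
e=1.3 [[np.float64(0.3), np.float64(-3.3), 0.1], [np.float64(-0.1), np.float64(-6.4), 0.2], [np.float64(-0.5), np.float64(-9.6), 0.3], [np.float64(-1.3), np.float64(-12.7), 0.4], [np.float64(-2.0), np.float64(-15.9), 0.5]]
```

```bash
python3 -m crank '[[0.8,-3.3,0.1,0,0,0],[0.6,-6.4,0.2,0,0,0],[0.2,-9.6,0.3,0,0,0],[-0.6,-12.7,0.4,0,0,0],[-1.3,-15.9,0.5,0,0,0]]'
python3 - <<'E'
from m import *
rec(-.016)
E
```

```text
time: 12.45
position: [0.5862, 0.0094, 0.1029]
tool_rot: [0.749, 0.663, -0.002, -0.011]
ft_force: [-8.6, 16.5, -2.6]
grip_width: 0.0256
t=12.50 y=10.5 x=61.3 z=102.9 push=95.4 slide=43.5 q=0.99 ribgeo=52.1 Fpush=9.94 Ftan=-13.04 Fz=-2.6 tilt=[-0.018  0.013]
e=0.9 [[np.float64(0.0), np.float64(-3.2), 0.1], [np.float64(-0.4), np.float64(-6.4), 0.2], [np.float64(-0.8), np.float64(-9.6), 0.3], [np.float64(-1.3), np.float64(-12.7), 0.4], [np.float64(-1.7), np.float64(-15.9), 0.5]]
```

```bash
python3 -m crank '[[0,-3.2,0.1,0,0,0],[-0.4,-6.4,0.2,0,0,0],[-0.8,-9.6,0.3,0,0,0],[-1.2,-12.7,0.4,0,0,0],[-1.5,-15.9,0.5,0,0,0]]'
python3 - <<'E'
from m import *
rec(-.016)
E
```

```text
time: 13.0
position: [0.5845, -0.0068, 0.1033]
tool_rot: [0.749, 0.663, -0.003, -0.011]
ft_force: [-9.1, 14.5, -1.9]
grip_width: 0.0258
t=13.05 y=-5.7 x=61.4 z=103.3 push=101.5 slide=49.0 q=0.98 ribgeo=52.7 Fpush=10.13 Ftan=-11.28 Fz=-2.6 tilt=[-0.019  0.013]
e=0.3 [[np.float64(0.4), np.float64(-3.3), 0.1], [np.float64(0.3), np.float64(-6.5), 0.2], [np.float64(0.3), np.float64(-9.7), 0.3], [np.float64(0.3), np.float64(-12.9), 0.4], [np.float64(0.4), np.float64(-16.1), 0.5]]
```

```bash
python3 -m crank '[[0.4,-3.3,0.1,0,0,0],[0.3,-6.5,0.2,0,0,0],[0.3,-9.7,0.3,0,0,0],[0.3,-12.9,0.4,0,0,0],[0.4,-16.1,0.5,0,0,0]]'
python3 - <<'E'
from m import *
rec(-.016)
E
```

```text
time: 13.55
position: [0.585, -0.0246, 0.1038]
tool_rot: [0.748, 0.663, -0.004, -0.01]
ft_force: [-9.7, 11.7, -1.5]
grip_width: 0.026
t=13.60 y=-23.4 x=63.9 z=103.8 push=107.4 slide=54.5 q=0.98 ribgeo=53.0 Fpush=11.06 Ftan=-7.66 Fz=-1.9 tilt=[-0.019  0.01 ]
e=-0.0 [[np.float64(0.8), np.float64(-3.3), 0.1], [np.float64(1.2), np.float64(-6.6), 0.2], [np.float64(1.8), np.float64(-9.9), 0.3], [np.float64(2.6), np.float64(-13.2), 0.4], [np.float64(3.4), np.float64(-16.5), 0.5]]
```

```bash
python3 -m crank '[[0.3,-3.3,0.1,0,0,0],[0.2,-6.6,0.2,0,0,0],[0.6,-9.9,0.3,0,0,0],[1.3,-13.2,0.4,0,0,0],[2,-16.5,0.5,0,0,0]]'
python3 - <<'E'
from m import *
rec(-.016,target=.0515)
from rig import robot
p=robot.camera('side');cv2.imwrite('pics/f.png',cv2.resize(p['pixels'][110:300,110:340,::-1],None,fx=3.4,fy=3.15,interpolation=cv2.INTER_CUBIC));np.savez('side2.npz',**p)
E
```

```text
time: 14.1
position: [0.5874, -0.0428, 0.1044]
tool_rot: [0.748, 0.663, -0.004, -0.009]
ft_force: [-9.6, 5.5, -3.1]
grip_width: 0.0257
t=14.15 y=-41.2 x=68.3 z=104.4 push=111.3 slide=59.5 q=0.98 ribgeo=52.0 Fpush=10.09 Ftan=-3.17 Fz=-3.0 tilt=[-0.018  0.007]
e=-0.5 [[np.float64(1.3), np.float64(-3.4), 0.1], [np.float64(2.2), np.float64(-6.7), 0.2], [np.float64(3.1), np.float64(-10.0), 0.3], [np.float64(4.4), np.float64(-13.4), 0.4], [np.float64(5.7), np.float64(-16.7), 0.5]]
```

View pics/f.png

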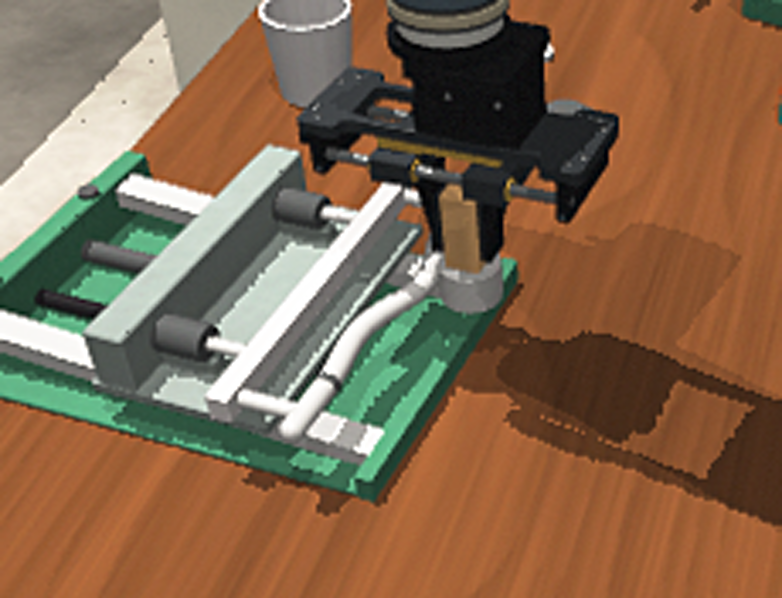

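The picture shows the roller seated on the bar at about (450,285), the rods shortened and the handle a little tilted. Nothing else is touching. Carrying on.

```bash
python3 -m crank '[[1.6,-3.4,0.1,0,0,0],[2.6,-6.7,0.2,0,0,0],[3.6,-10,0.3,0,0,0],[4.9,-13.4,0.4,0,0,0],[6.2,-16.7,0.5,0,0,0]]'
python3 - <<'E'
from m import *
rec(-.016,target=.052)
E
```

```text
time: 14.7
position: [0.5939, -0.0602, 0.1049]
tool_rot: [0.748, 0.664, -0.005, -0.008]
ft_force: [-8.7, 3.4, -1.1]
grip_width: 0.0258
t=14.75 y=-57.8 x=76.7 z=104.9 push=116.5 slide=65.0 q=0.97 ribgeo=51.7 Fpush=9.44 Ftan=-1.04 Fz=-2.5 tilt=[-0.018  0.006]
e=0.3 [[np.float64(2.1), np.float64(-3.5), 0.1], [np.float64(3.8), np.float64(-6.9), 0.2], [np.float64(5.5), np.float64(-10.3), 0.3], [np.float64(7.0), np.float64(-13.7), 0.4], [np.float64(8.5), np.float64(-17.1), 0.5]]
```

```bash
python3 -m crank '[[2.2,-3.5,0.1,0,0,0],[4.1,-6.9,0.2,0,0,0],[5.9,-10.3,0.3,0,0,0],[7.4,-13.7,0.4,0,0,0],[8.9,-17.1,0.5,0,0,0]]'
python3 - <<'E'
from m import *
rec(-.018,target=.052)
E
```

```text
time: 15.25
position: [0.6028, -0.0772, 0.1053]
tool_rot: [0.748, 0.664, -0.005, -0.008]
ft_force: [-10.0, 4.2, -3.2]
grip_width: 0.0257
t=15.30 y=-73.7 x=87.5 z=105.3 push=122.2 slide=70.5 q=0.97 ribgeo=51.9 Fpush=9.76 Ftan=-1.82 Fz=-3.6 tilt=[-0.018  0.006]
e=0.1 [[np.float64(2.1), np.float64(-3.9), 0.1], [np.float64(3.6), np.float64(-7.7), 0.2], [np.float64(5.0), np.float64(-11.4), 0.3], [np.float64(6.2), np.float64(-15.2), 0.4], [np.float64(7.3), np.float64(-18.9), 0.5]]
```

```bash
python3 -m crank '[[2.1,-3.9,0.1,0,0,0],[3.6,-7.7,0.2,0,0,0],[5,-11.4,0.3,0,0,0],[6.2,-15.2,0.4,0,0,0],[7.3,-18.9,0.5,0,0,0]]'
python3 - <<'E'
from m import *
rec(-.018,target=.052)
E
```

```text
time: 15.8
position: [0.61, -0.0954, 0.1056]
tool_rot: [0.748, 0.664, -0.004, -0.009]
ft_force: [-9.8, 5.7, -2.4]
grip_width: 0.0259
t=15.85 y=-91.0 x=96.7 z=105.6 push=127.3 slide=75.5 q=0.96 ribgeo=52.1 Fpush=9.68 Ftan=-2.77 Fz=-3.2 tilt=[-0.018  0.008]
e=-0.1 [[np.float64(1.2), np.float64(-3.8), 0.1], [np.float64(1.9), np.float64(-7.5), 0.2], [np.float64(2.5), np.float64(-11.2), 0.3], [np.float64(3.1), np.float64(-14.8), 0.4], [np.float64(3.6), np.float64(-18.5), 0.5]]
```

```bash
python3 -m crank '[[1.2,-3.8,0.1,0,0,0],[1.9,-7.5,0.2,0,0,0],[2.5,-11.2,0.3,0,0,0],[3.1,-14.8,0.4,0,0,0],[3.6,-18.5,0.5,0,0,0]]'
python3 - <<'E'
from m import *
rec(-.002,target=.052)
E
```

```text
time: 16.35
position: [0.6135, -0.1129, 0.106]
tool_rot: [0.748, 0.663, -0.004, -0.01]
ft_force: [-9.5, 7.4, -2.2]
grip_width: 0.0254
t=16.40 y=-107.9 x=102.1 z=106.0 push=132.1 slide=80.5 q=0.95 ribgeo=51.9 Fpush=9.49 Ftan=-4.55 Fz=-2.6 tilt=[-0.018  0.01 ]
e=0.1 [[np.float64(1.4), np.float64(-0.6), 0.1], [np.float64(2.3), np.float64(-1.1), 0.2], [np.float64(3.2), np.float64(-1.6), 0.3], [np.float64(4.0), np.float64(-2.1), 0.4], [np.float64(4.9), np.float64(-2.6), 0.5]]
```

```bash
python3 -m crank '[[1.4,-0.6,0.1,0,0,0],[2.3,-1.1,0.2,0,0,0],[3.2,-1.6,0.3,0,0,0],[-6,0,0.4,0,0,0],[-18,1,0.5,0,0,0]]'
python3 -m crank '[[-20,2,0,0,0,0],[-50,5,0,0,0,0],[-88,9,0,0,0,0],[-128,14,0,0,0,0],[-168,19,0,0,0,0]]'
python3 - <<'E'
from m import *
state(2)
E
```

```text
time: 16.9
position: [0.5985, -0.1141, 0.107]
tool_rot: [0.748, 0.664, -0.002, -0.005]
ft_force: [-5.4, 3.2, -4.9]
grip_width: 0.0256
time: 17.4
position: [0.4353, -0.0983, 0.1098]
tool_rot: [0.748, 0.664, 0.001, 0.002]
ft_force: [0.0, -0.5, -3.2]
grip_width: 0.0257
t=17.50 y=-113.4 x=-76.6 z=109.8 push=-46.6 slide=80.0 q=0.95 ribgeo=-126.3 Fpush=3.19 Ftan=-0.70 Fz=-3.3 tilt=[ 0.003 -0.002]
```

```bash
python3 -m crank '[[-3,-35,0,0,0,0],[-7,-75,0,0,0,0],[-10,-105,0,0,0,0],[-10,-105,0,0,0,0],[-10,-105,0,0,0,0]]'
python3 - <<'E'
from m import *
from rig import robot
o=robot.get_obs();print(o['position'],o['tool_rot'])
p=robot.camera('side');x,y,z=o['position']
k=np.array([[x,y,z-.0204],[x,y,z-.0364],[x,y,z-.0524]]);u=proj(p,k);print('expected handle base, roller c, underside px',u)
r0,c0=int(u[1][1])-40,int(u[1][0])-50;print(r0,c0)
cv2.imwrite('pics/g.png',cv2.resize(p['pixels'][r0:r0+70,c0:c0+95,::-1],None,fx=8,fy=8,interpolation=cv2.INTER_CUBIC))
g=p['pixels'];ma=g.max(2).astype(int);sub=((ma-g.min(2)<25)&(g.min(2)>90))[r0+20:r0+70,c0+30:c0+70]
ys,xs=np.nonzero(sub);print('grey cols',c0+30+xs.min(),c0+30+xs.max(),'rows',r0+20+ys.min(),r0+20+ys.max())
t=np.linspace(0,6.28,40);U=proj(p,np.array([[x+.022*np.cos(q),y+.022*np.sin(q),z-.0364+h] for q in t for h in(-.016,.016)]));print(U.min(0),U.max(0))
E
```

```text
time: 18.0
position: [0.4257, -0.2039, 0.1096]
tool_rot: [0.749, 0.663, 0.0, 0.001]
ft_force: [0.4, 0.6, -2.4]
grip_width: 0.0257
[ 0.42568467 -0.20388271  0.10962335] [7.48992523e-01 6.62577937e-01 2.02068930e-04 7.97666836e-04]
expected handle base, roller c, underside px [[327.14684516 161.31182271]
 [326.60204007 166.47336596]
 [326.06823003 171.53074084]]
126 276
grey cols 318 335 rows 159 176
[317.4991096  156.30401533] [335.90264773 176.74752828]
```

View pics/g.png

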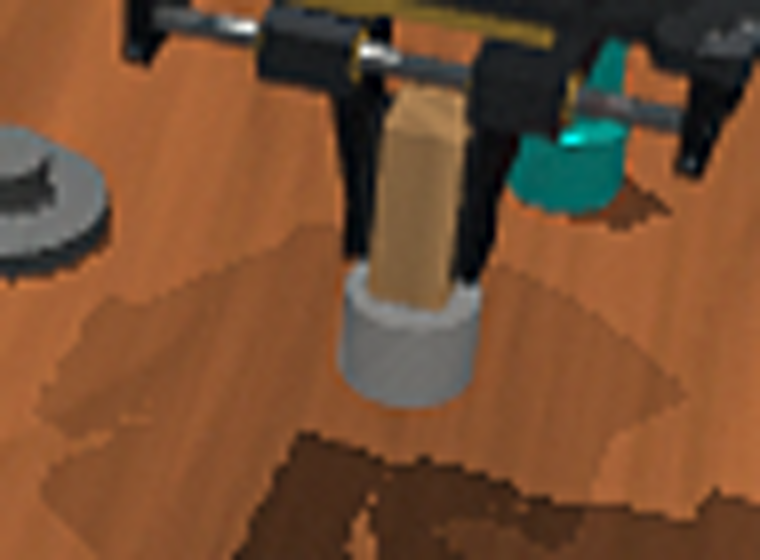

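The burnisher sits upright in the grip: the roller spans columns 318–335 and rows 159–176, exactly as predicted. Setting it down.

```bash
python3 -m crank '[[0,0,-20,0,0,0],[0,0,-40,0,0,0],[0,0,-50,0,0,0],[0,0,-54,0,0,0],[0,0,-55,0,0,0]]'
python3 -m crank '[[0,0,-1,0,0,0],[0,0,-1.5,0,0,0],[0,0,-1.5,0,0,0]]'
```

```text
time: 18.55
position: [0.425, -0.2019, 0.0543]
tool_rot: [0.748, 0.664, -0.0, -0.0]
ft_force: [0.1, -0.2, -3.0]
grip_width: 0.0257
time: 18.85
position: [0.4251, -0.2027, 0.0535]
tool_rot: [0.748, 0.663, 0.0, 0.001]
ft_force: [0.2, 0.2, -2.6]
grip_width: 0.0257
```

```bash
python3 -m crank '[[0,0,-0.7,0,0,0],[0,0,-1.2,0,0,0],[0,0,-1.2,0,0,0]]'; python3 -m crank '[[0,0,-0.5,0,0,0],[0,0,-1,0,0,0],[0,0,-1,0,0,0]]'
```

```text
time: 19.15
position: [0.425, -0.2027, 0.0524]
tool_rot: [0.748, 0.663, 0.0, 0.0]
ft_force: [-0.3, 0.9, 3.7]
grip_width: 0.0256
time: 19.45
position: [0.425, -0.2027, 0.0523]
tool_rot: [0.748, 0.663, 0.0, 0.001]
ft_force: [-1.4, 0.3, 14.0]
grip_width: 0.0255
```

```bash
python3 -m crank '[[0,0,1,0,0,0],[0,0,1,0,0,0],[0,0,1,0,0,0]]'
python3 -m crank '[[0,0,0,0,0,0],[0,0,0,0,0,0],[0,0,0,0,0,0],[0,0,0,0,0,0],[0,0,0,0,0,0]]' -1
python3 -m crank '[[0,0,0,0,0,0],[0,0,20,0,0,0],[0,0,60,0,0,0],[0,0,105,0,0,0],[0,0,150,0,0,0]]'
python3 -m crank '[[-15,-40,0,0,0,0],[-30,-80,0,0,0,0],[-30,-120,0,0,0,0],[-30,-160,0,0,0,0],[-30,-200,0,0,0,0]]'
python3 - <<'E'
from m import *
from rig import robot
state(4)
p=robot.camera('side');t=robot.camera('top')
a=p['pixels'][100:320,90:390,::-1];b=t['pixels'][80:300,190:450,::-1]
cv2.imwrite('pics/i.png',cv2.resize(np.hstack([a,b]),None,fx=1.42,fy=1.42,interpolation=cv2.INTER_CUBIC))
E
```

```text
time: 19.75
position: [0.4251, -0.2027, 0.0524]
tool_rot: [0.748, 0.663, 0.0, 0.0]
ft_force: [-1.1, 1.6, 8.1]
grip_width: 0.0258
time: 20.25
position: [0.4248, -0.2024, 0.0517]
tool_rot: [0.748, 0.663, -0.0, -0.0]
ft_force: [0.2, -0.1, -0.1]
grip_width: 0.0575
time: 20.75
position: [0.4243, -0.2021, 0.2031]
tool_rot: [0.748, 0.663, -0.0, -0.001]
ft_force: [0.7, -0.2, -0.0]
grip_width: 0.0863
time: 21.25
position: [0.3944, -0.4038, 0.2019]
tool_rot: [0.748, 0.663, 0.0, -0.0]
ft_force: [1.1, -0.1, 0.2]
grip_width: 0.0873Traceback (most recent call last):
  File "<stdin>", line 3, in <module>
  File "m.py", line 30, in state
    reach=x-roller_x(y)
            ~~~~~~~~^^^
  File "h.py", line 18, in roller_x
    return np.min(prof(yy[m])-np.sqrt(d[m]))
           ~~~~~~^^^^^^^^^^^^^^^^^^^^^^^^^^^
    return _wrapreduction(a, np.minimum, 'min', axis, None, out,
                          keepdims=keepdims, initial=initial, where=where)
    return ufunc.reduce(obj, axis, dtype, out, **passkwargs)
           ~~~~~~~~~~~~^^^^^^^^^^^^^^^^^^^^^^^^^^^^^^^^^^^^^
ValueError: zero-size array to reduction operation minimum which has no identity
```

```bash
python3 - <<'E'
from m import *
from rig import robot
p=robot.camera('side');t=robot.camera('top');print('slide',slide(p),robot.get_obs()['time'])
a=p['pixels'][100:320,90:390,::-1];b=t['pixels'][80:300,190:450,::-1]
cv2.imwrite('pics/i.png',cv2.resize(np.hstack([a,b]),None,fx=1.42,fy=1.42,interpolation=cv2.INTER_CUBIC))
E
```

```text
slide (np.float64(0.03850000000000004), np.float32(0.98827916)) 21.55
```

View pics/i.png

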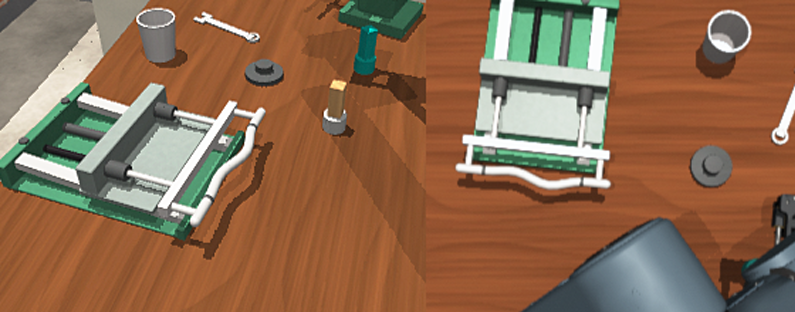

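Burnisher upright at left-image (335,122), rods fully out and gripper clear. Handing in.

```bash
python3 -c "
from rig import robot
print(robot.hand_in())"
```

```text
the job is handed in; nothing more can be done
None
```

The job is done and handed in at about 21.6 s; no verdict was reported.

**What I did:** I picked up the wooden-handled burnisher, not the turquoise look-alike. I pressed the bar at y ≈ +110 mm and ran the roller through the hollow and over the hump to y ≈ -108 mm. Then I drew off straight back and stood the burnisher on the bench at about (0.425, -0.203) m.

**Spring travel:** Past the left band the push read 9.1 to 11.1 N, which is 45 to 55 mm. Position and camera put the springs in by 51.7 to 53.0 mm in the same stretch, about 3 mm more than the force on average. I took this as a calibration and tilt offset and aimed in between. The 11.1 N reading, on the hump, was the highest and only 2 mm inside the limit, so I eased off there. All readings were about 0.5 s apart, and nothing was checked in between.

**Slide:** It reached about 80 mm, well short of its far end.

**Last check:** In the last pictures the burnisher stands upright and the rods are fully out. The gripper was touching nothing, and the gear blank looked undisturbed. The oil tin and bearing were outside those last crops; the arm never came near them. The slide was still creeping home, at about 38 mm, when I handed in.

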